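# Fit the trimming chuck over the pins of the banding wheel

## Robot

A 6-joint arm with a two-finger parallel gripper is mounted at the origin on a cart in front of the work surface, level with it; the furniture and walls round the work are solid. World frame = base frame: x ahead of the robot, y to its left, z up, the work surface at z = 0. Lengths are in m, angles in rad, forces in N, time in s.
With the tool pointing down it reaches from about 0.325 to 0.875 m from the base axis. Payload 4.4 kg.
Tool frame: the origin (TCP) lies at the very end of the fingers, on their centre line; the grasp point (between the pads) lies 19 mm behind it; x points along the fingers, z is the direction in which the jaws open and shut, and the axes are right-handed (so a half turn about x gives the same grasp; the last joint's range is limited). The gripper opens to 85 mm and grips with 20 to 120 N. Pads are 22 mm wide; open, the fingers measure 114 mm over their backs; the gripper's body (76 mm by 85 mm) begins 54 mm behind the grasp point. The pads swing forward as they close: fully open they stand 13 mm farther back than shut.
Start: joints at [1.19, 0.207, 1.542, -0, 1.393, -0.15], TCP at [0.132, 0.56, 0.231] pointing down, gripper open.
Joint ranges: [-2.73, 2.73], [-0.86, 2.22], [0.23, 2.46], [-1.11, 4.25], [0.08, 2.63], [-2.82, 2.82]. Speed limits (rad/s): [2.79, 2.79, 3.14, 3.14, 3.14, 3.14].

## Interface

Orientations are given as a unit quaternion [w, x, y, z].
In Python, from rig import robot gives the robot as it stands.
- The arm moves only by the tool send_rows, never from a script. Its argument "steps" is one flat list of numbers, 7 for each row, row after row: the shift along the tool's x, y, z in m, then the turn, a rotation vector about the tool's x, y, z in degrees, then the gripper's target within -1 to 1 (shut at 1, half-way at 0, fully open at -1). A call has 1 to 10 rows; each row is the pose to reach, as a shift and turn from the pose commanded when the call began, along the tool's axes at that moment; what a row does not reach only later rows make up. A row lasts 1/12 s, in which the tool goes at most 41.7 mm and 7.16 degrees, less where a joint would pass 70% of its speed; a pose out of reach is approached as far as the arm can. A call with a gripper value outside its range is refused whole. The fingers move at their own pace and stop on an object; "newtons" is the grip in N (left out, the last holds). Time passes only in rows, so rows that repeat a pose let the fingers close. It gives the time, the measured TCP pose, the force and the opening at its end, in the units of the state.
- robot.observe(): the state, without advancing time (a new reading comes with each control period).
- robot.capture(name): name is "scene" or "top" or "wrist"; returns the picture (420x560x3 uint8, blue, green, red); there is no depth.
- robot.get_calibration(name): a dict with "intrinsics" (3x3 intrinsics, pixels), "extrinsics" (4x4, takes a point from world to camera coordinates). Camera axes: x right, y up, looking along -z (the intrinsics and any distortion apply to the point x, -y, -z); pixel columns grow to the right and rows downward; lengths in m; the calibration is good to about 2 mm. A picture is of the moment at which its call begins: read the wrist's pose just before it. get_calibration takes no time and is no camera call; for the wrist camera it gives the pose at the moment of the call.
- robot.sign_off(): hands the job in, once; it reports no verdict.
The state is a dict: "clock": time; "q": joint angles; "dq": joint speeds; "joint_efforts": joint torques, N m; "tcp_pos": TCP position; "eef_rot": TCP orientation; "contact_force": force on the tool from outside, world axes, zero at the start; "wrist_torque": the same for the moment, N m; "grip_width": finger opening in m.
Only numpy, scipy, OpenCV 4.12 (cv2) and the standard library are available. Lean on these libraries where they do the work, as an engineer would, in place of code of your own. Each camera call takes 0.05 s, during which the arm holds its last target.

## Task

Pick up the wooden trimming chuck by its hub, slip it over the centre spigot of the banding wheel and turn it lightly until its four holes line up with the four pins and it slides down fully home, flat on the wheel head. Feel for the pins gently: never press the chuck down hard on them or drop it. Then let go of it, and leave the two clay cups and the tub beside the work where they stand.

Things in the scene. Friction and masses are not known exactly. Their poses are not given: they have to be found in the camera images.
- chuck_hub (a point): Trimming chuck, lying flat, hub up, 0.35 to 0.7 kg: plywood disc 144 mm across, 12 mm thick, with a darker round wooden hub 50 mm across standing 50 mm above the disc's middle; 62 mm tall in all. A 27 mm bore runs right through hub and disc. This point: on the axis, half-way up the hub, 37 mm above the disc's underside; z up. Grip the hub across its sides from above.
- chuck_under (a point): Centre of the chuck's underside; z up. Four 13.5 mm holes go through the disc, centred 50 mm from the axis along this point's +x, +y, -x and -y.
- wheel_top (a point): Banding wheel: fixed grey foot and a round aluminium head 170 mm across, locked by a stiff brake. This point: on the wheel's axis in the head's flat top, 70 mm above the table; z up. Four steel pins 10 mm thick, 12 mm tall, tops bevelled, stand 50 mm from the axis, 90 degrees apart. The head stands at an unknown turn: this point's x and y do NOT show where the pins are.
- spigot_tip (a point): Tip of the steel centre spigot on the wheel's axis: 24 mm thick, 30 mm tall above the head, last 9 mm tapered to 11 mm. Over it the chuck first rests on the pin tops, underside 12 mm above the head; within 90 degrees of turning its holes meet the pins (1.7 mm play all round) and it can go down the last 12 mm until its underside lies on the head.
- bisque_cup_0: Bystander: unglazed pale clay cup, 68 mm wide, 62 mm tall, standing upright on the table; origin at the centre of its underside, z up
- bisque_cup_1: Bystander: unglazed pale clay cup, 62 mm wide, 55 mm tall, standing upright on the table; origin at the centre of its underside, z up
- slip_tub: Bystander: white plastic tub, 94 mm wide, 52 mm tall, standing upright on the table; origin at the centre of its underside, z up

How it is judged:
By the outcome, as a careful person would: the job done as asked, in the order asked, and still so for the second after the job is handed in, with the robot touching nothing.
It also fails if it takes over 72 s, if anything falls off the work surface, if the arm or the gripper's body presses on something with over 40 N, if the wrist force passes 120 N, or if a joint passes its speed limit or range.

## Working session

There is one attempt and no reset: what is moved stays moved. The work goes in short steps, Python scripts to look and compute and a tool call to move; the robot and the scene stay as the last step left them, time stands still between calls to the robot, and variables do not carry over. Pictures are saved under pics/ and viewed, and the job is handed in when it is done.

Besides the shell and the picture viewer there is one more tool, called after "Request:" as name(argument=value, ...) on one line, values as JSON. send_rows: Moves the arm, as the interface text tells. Its arguments: {"type":"object","properties":{"steps":{"type":"array"},"newtons":{"type":"number"}},"required":["steps"]}

```bash
mkdir -p pics; ls; python3 - <<'E'
from rig import robot
import cv2
s=robot.observe(); print(s)
for n in("scene","top","wrist"):
    c=robot.get_calibration(n); print(n,c)
    cv2.imwrite(f"pics/a_{n}.png",robot.capture(n))
E
```

```text
pics
{'clock': 0.0, 'q': array([ 1.18949769e+00,  2.07447970e-01,  1.54295678e+00,  2.52642612e-05,
        1.39350536e+00, -1.50489087e-01]), 'dq': array([-0.00107602,  0.00095691, -0.00048044,  0.00149503, -0.00155172,
       -0.00020622]), 'joint_efforts': array([ 1.55798385e-03, -3.83042836e+01, -2.91596282e+01, -3.31831743e-04,
        1.05692665e-02, -1.04478517e-05]), 'tcp_pos': array([0.13125201, 0.55904062, 0.23010855]), 'eef_rot': array([ 0.55353352, -0.43949733,  0.55496474,  0.43869907]), 'contact_force': array([-0.40611659, -0.35076159, -0.76468804]), 'wrist_torque': array([ 0.01831973,  0.00681608, -0.01390507]), 'grip_width': 0.08544125630489535}
scene {'intrinsics': array([[405.61209173,   0.        , 273.99212602],
       [  0.        , 405.61209173, 213.22965883],
       [  0.        ,   0.        ,   1.        ]]), 'extrinsics': array([[-0.8757677 , -0.48254238,  0.01355675,  0.46861094],
       [ 0.29328033, -0.50954937,  0.80891662, -0.24039402],
       [-0.38342872,  0.71239897,  0.58776706, -0.64988186],
       [ 0.        ,  0.        ,  0.        ,  1.       
[... 175 characters left out ...]
]]), 'extrinsics': array([[ 0.02867539, -0.99951471,  0.01216825, -0.04345155],
       [ 0.98825652,  0.03017603,  0.14979472, -0.59286156],
       [-0.15008922,  0.00772993,  0.98864224, -1.21764652],
       [ 0.        ,  0.        ,  0.        ,  1.        ]])}
wrist {'intrinsics': array([[296.54313748,   0.        , 280.42143489],
       [  0.        , 296.54313748, 210.12908107],
       [  0.        ,   0.        ,   1.        ]]), 'extrinsics': array([[ 0.2293116 ,  0.97335049, -0.00223742, -0.57368289],
       [-0.93988032,  0.22082756, -0.26049985,  0.03322607],
       [-0.25306357,  0.06183854,  0.9654713 , -0.37822739],
       [ 0.        ,  0.        ,  0.        ,  1.        ]])}
```

View pics/a_scene.png

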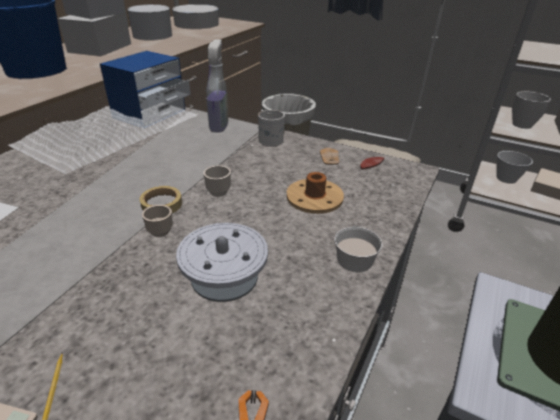

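View pics/a_top.png

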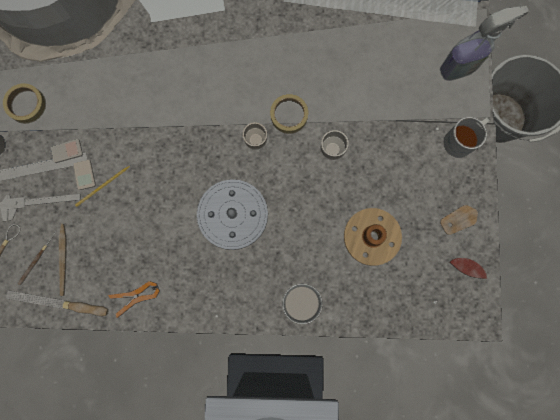

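View pics/a_wrist.png

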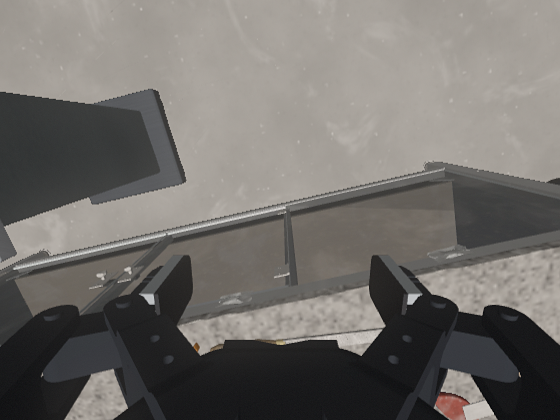

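The top view shows the wheel at about (232,214), the chuck at (373,236), cups at (256,134) and (334,144), and the tub at (302,304). The wheel and chuck need finer measurement.

```bash
cat > h.py <<'E'
import numpy as np,cv2
def ray(c,uv):
    K,E=c["intrinsics"],c["extrinsics"]
    d=np.linalg.inv(K)@[uv[0],uv[1],1]; d=np.array([d[0],-d[1],-d[2]])
    R,t=E[:3,:3],E[:3,3]; return -R.T@t,R.T@d
def onz(c,uv,z):
    o,d=ray(c,uv); return o+d*(z-o[2])/d[2]
def proj(c,p):
    E=c["extrinsics"];x=E[:3,:3]@p+E[:3,3];x=np.array([x[0],-x[1],-x[2]]);u=c["intrinsics"]@x;return u[:2]/u[2]
E
python3 - <<'E'
import cv2,numpy as np
im=cv2.imread("pics/a_top.png")
a=cv2.resize(im[170:260,185:280],None,fx=4,fy=4,interpolation=cv2.INTER_CUBIC)
b=cv2.resize(im[190:280,325:420],None,fx=4,fy=4,interpolation=cv2.INTER_CUBIC)
cv2.imwrite("pics/b_crop.png",np.hstack([a,b]))
hsv=cv2.cvtColor(im,cv2.COLOR_BGR2HSV)
from h import *
from rig import robot
c=robot.get_calibration("top")
roi=hsv[190:280,325:420]
m=((roi[...,0]<25)&(roi[...,1]>90)).astype(np.uint8)*255
cs,_=cv2.findContours(m,cv2.RETR_EXTERNAL,cv2.CHAIN_APPROX_NONE)
k=max(cs,key=cv2.contourArea); e=cv2.fitEllipse(cv2.convexHull(k)); print("chuck ell",e)
p=np.array(e[0])+[325,190]; print(p,onz(c,p,.012))
# dark blobs in the disc
g=cv2.cvtColor(im,cv2.COLOR_BGR2GRAY)
for nm,(x0,y0,x1,y1),z in(("chuck",(325,190,420,280),.012),("wheel",(185,170,280,260),.082)):
    r=cv2.resize(g[y0:y1,x0:x1],None,fx=8,fy=8,interpolation=cv2.INTER_CUBIC)
    ctr={"chuck":(373,236),"wheel":(232,214)}[nm]
    bh=cv2.morphologyEx(r,cv2.MORPH_BLACKHAT,cv2.getStructuringElement(cv2.MORPH_ELLIPSE,(97,97)))
    _,t=cv2.threshold(bh,25,255,cv2.THRESH_BINARY)
    n,l,st,ce=cv2.connectedComponentsWithStats(t)
    for i in range(1,n):
        q=(ce[i]+.5)/8-.5+[x0,y0]
        if st[i,4]>400 and np.hypot(*(q-ctr))<32: print(nm,q,st[i,4]/64,onz(c,q,z),onz(c,q,.07))
rg=hsv[170:260,185:280]
m=((rg[...,0]>95)&(rg[...,1]>18)&(rg[...,2]>110)).astype(np.uint8)*255
cs,_=cv2.findContours(m,cv2.RETR_EXTERNAL,cv2.CHAIN_APPROX_NONE)
k=max(cs,key=cv2.contourArea); e=cv2.fitEllipse(cv2.convexHull(k));p=np.array(e[0])+[185,170]; print("wheel",e,p,onz(c,p,.07))
for nm,q,z in(("cup0",(334,142),.062),("cup1",(256,133),.055),("tub",(302,303),.052)): print(nm,onz(c,q,z))
E
```

```text
chuck ell ((47.42055892944336, 46.411048889160156), (56.18180847167969, 57.135986328125), 120.00305938720703)
[372.42055893 236.41104889] [ 0.5471657  -0.23792021  0.012     ]
chuck [381.02839644 217.33936526] 14.03125 [ 0.59596096 -0.25937515  0.012     ] [ 0.5872882  -0.24836293  0.07      ]
chuck [373.01453516 234.59643495] 332.4375 [ 0.55176724 -0.23938766  0.012     ] [ 0.54509521 -0.22928031  0.07      ]
chuck [355.4360012 226.9006295] 6.515625 [ 0.56981571 -0.19522981  0.012     ] [ 0.56232659 -0.18712156  0.07      ]
chuck [347.19036483 246.48959308] 33.40625 [ 0.52007318 -0.17513403  0.012     ] [ 0.51483599 -0.16793555  0.07      ]
chuck [392.67294881 243.72484222] 11.140625 [ 0.53035569 -0.28857687  0.012     ] [ 0.52465299 -0.27624264  0.07      ]
chuck [401.33353659 247.68597561] 6.40625 [ 0.52110336 -0.31017951  0.012     ] [ 0.51581953 -0.29686729  0.07      ]
chuck [366.67939291 254.13848039] 10.359375 [ 0.50247851 -0.22382102  0.012     ] [ 0.49803786 -0.21441839  0.07      ]
wheel [231.57792908 192.91291144] 39.875 [0.63346952 0.11086412 0.082     ] [0.63573922 0.11212234 0.07      ]
wheel [231.35768141 212.78002526] 102.0625 [0.58559744 0.10922516 0.082     ] [0.58739283 0.11046715 0.07      ]
wheel [252.72678705 213.01346118] 41.859375 [0.58658298 0.05863202 0.082     ] [0.58838814 0.05937273 0.07      ]
wheel [210.79886031 214.00794123] 42.671875 [0.58117504 0.1576801  0.082     ] [0.58292661 0.15940217 0.07      ]
wheel [231.94253228 234.31762723] 41.140625 [0.5343846  0.10553385 0.082     ] [0.53567258 0.10673927 0.07      ]Traceback (most recent call last):
  File "<stdin>", line 29, in <module>
ValueError: max() iterable argument is empty
```

View pics/b_crop.png

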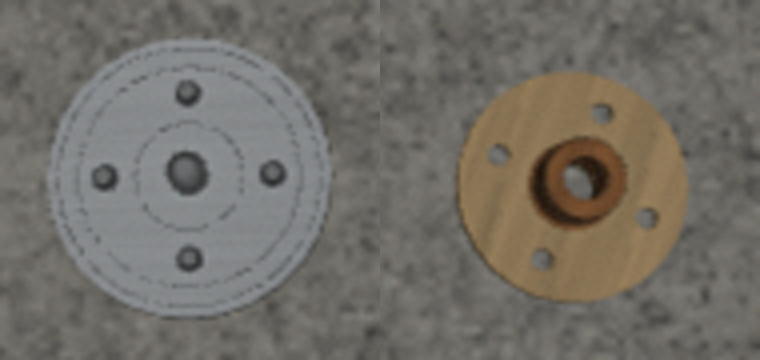

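Crop shows the pins at 3° turn, and the chuck holes at about -22°. I'll refine both with the wrist camera. Setting up the motion helper.

```bash
cat >> h.py <<'E'
from scipy.spatial.transform import Rotation as Ro
def rot(q): return Ro.from_quat([q[1],q[2],q[3],q[0]])
def jaw(R): z=R.as_matrix()[:,2]; return np.degrees(np.arctan2(z[1],z[0]))
def target(yaw):  # tool x down, tool z at yaw
    a=np.radians(yaw); x=np.array([0,0,-1.]); z=np.array([np.cos(a),np.sin(a),0]); y=np.cross(z,x)
    return Ro.from_matrix(np.c_[x,y,z])
def delta(s,p,yaw):
    R=rot(s["eef_rot"]); d=R.inv().apply(np.array(p)-s["tcp_pos"]); rv=(R.inv()*target(yaw)).as_rotvec(degrees=True)
    return np.round(d,4),np.round(rv,2)
E
python3 - <<'E'
from h import *
from rig import robot
s=robot.observe(); R=rot(s["eef_rot"]); print(R.as_matrix().round(3),jaw(R),s["clock"])
c=robot.get_calibration("wrist"); o,d=ray(c,(280,210)); print("cam in tool",R.inv().apply(o-s["tcp_pos"]), R.inv().apply(d))
yaw=jaw(R)
q1=np.degrees(s["q"][0])
for p in([.585,.109,.25],[.548,-.239,.25]):
    y=yaw+np.degrees(np.arctan2(p[1],p[0]))-q1
    print(p,y,delta(s,p,y))
E
```

```text
[[-0.001 -0.974  0.229]
 [-0.002  0.229  0.974]
 [-1.     0.    -0.002]] 76.78077941413444 0.15
cam in tool [-1.42300752e-01  6.60560346e-02 -3.47957738e-05] [ 0.96550583 -0.26038015 -0.0016987 ]
[0.585, 0.109, 0.25] 19.18055831701821 (array([-0.0192, -0.5446, -0.3345]), array([ 5.76e+01, -1.00e-01,  4.00e-02]))
[0.548, -0.239, 0.25] -14.937562044940947 (array([-0.0185, -0.5882, -0.6818]), array([ 9.172e+01, -9.000e-02,  7.000e-02]))
```

```bash
python3 - <<'E'
from h import *
from rig import robot
s=robot.observe()
print(delta(s,[.611,.033,.25],19.2))
E
```

```text
(array([-0.0191, -0.5873, -0.4026]), array([ 5.758e+01, -1.000e-01,  4.000e-02]))
```

Request:
send_rows(steps=[-0.002,-0.029,-0.02,2.9,0,0,-1,-0.004,-0.058,-0.04,5.8,0,0,-1,-0.006,-0.087,-0.06,8.7,0,0,-1,-0.008,-0.116,-0.08,11.6,0,0,-1,-0.01,-0.145,-0.1,14.5,0,0,-1,-0.012,-0.174,-0.12,17.4,0,0,-1,-0.014,-0.203,-0.14,20.3,0,0,-1,-0.016,-0.232,-0.16,23.2,0,0,-1,-0.018,-0.261,-0.18,26.1,0,0,-1,-0.02,-0.29,-0.2,29,0,0,-1])

```text
clock: 0.98
tcp_pos: [0.3687, 0.2972, 0.2512]
eef_rot: [0.647, -0.286, 0.647, 0.286]
contact_force: [0.1, -0.1, -0.3]
grip_width: 0.0854
```

```bash
python3 - <<'E'
from h import *
from rig import robot
s=robot.observe();print(s["clock"],s["tcp_pos"],s["contact_force"])
print(delta(s,[.611,.033,.25],19.2))
E
```

```text
0.9833 [0.36872873 0.29717794 0.25120251] [ 0.14689322 -0.09217775 -0.29357412]
(array([ 0.0012, -0.357 , -0.032 ]), array([ 2.844e+01, -1.000e-02, -0.000e+00]))
```

Request:
send_rows(steps=[0,-0.035,-0.003,2.9,0,0,-1,0,-0.07,-0.006,5.7,0,0,-1,0,-0.105,-0.009,8.6,0,0,-1,0,-0.14,-0.012,11.4,0,0,-1,0,-0.175,-0.015,14.2,0,0,-1,0,-0.21,-0.019,17.0,0,0,-1,0,-0.25,-0.022,20.0,0,0,-1,0,-0.29,-0.025,23.0,0,0,-1,0,-0.325,-0.029,26,0,0,-1,0,-0.357,-0.032,28.4,0,0,-1])

```text
clock: 1.82
tcp_pos: [0.6119, 0.033, 0.2507]
eef_rot: [0.697, -0.118, 0.698, 0.118]
contact_force: [0.5, 0.0, 0.7]
grip_width: 0.0855
```

Request:
send_rows(steps=[0,0,0,0,0,0,-1,0,0,0,0,0,0,-1,0,0,0,0,0,0,-1])

```text
clock: 2.07
tcp_pos: [0.6103, 0.0355, 0.2506]
eef_rot: [0.696, -0.119, 0.698, 0.119]
contact_force: [0.7, 0.3, -0.3]
grip_width: 0.0856
```

```bash
python3 - <<'E'
from h import *
from rig import robot
import pickle
s=robot.observe();c=robot.get_calibration("wrist");im=robot.capture("wrist")
print(s["clock"],s["tcp_pos"],s["dq"])
cv2.imwrite("pics/c_wrist.png",im);pickle.dump((s,c),open("c.pkl","wb"))
E
```

```text
2.0667 [0.61027233 0.03545831 0.25055903] [ 0.0207711  -0.01982417  0.01261712 -0.0022676  -0.00125718 -0.00108252]
```

View pics/c_wrist.png

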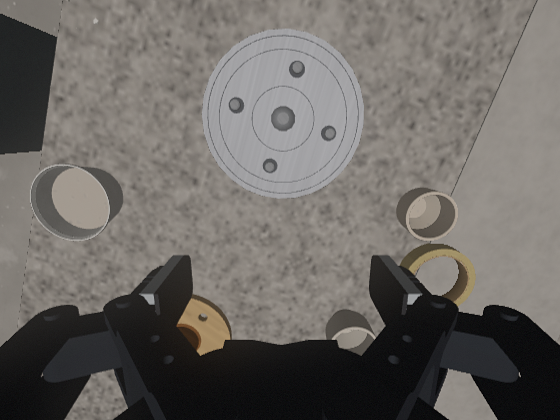

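The wrist picture shows the wheel head centred at about (283,113), with pins at (297,69), (236,105), (329,133) and (270,166).

```bash
python3 - <<'E'
from h import *
import pickle
s,c=pickle.load(open("c.pkl","rb"));im=cv2.imread("pics/c_wrist.png");g=cv2.cvtColor(im,cv2.COLOR_BGR2GRAY)
hsv=cv2.cvtColor(im,cv2.COLOR_BGR2HSV)
print(hsv[60,260],hsv[113,220],hsv[20,150],hsv[100,400])
# head: blue-ish
b=im[...,0].astype(int)-im[...,2]
m=((b>4)).astype(np.uint8)*255; m[:, :190]=0;m[:,380:]=0;m[215:]=0
m=cv2.morphologyEx(m,cv2.MORPH_OPEN,np.ones((5,5)))
cs,_=cv2.findContours(m,cv2.RETR_EXTERNAL,cv2.CHAIN_APPROX_NONE)
k=max(cs,key=cv2.contourArea)
# cast rim to z=.07, circle fit
P=np.array([onz(c,q,.07)[:2] for q in cv2.convexHull(k)[:,0]])
A=np.c_[2*P,np.ones(len(P))];x=np.linalg.lstsq(A,(P**2).sum(1),rcond=None)[0];print("rim",x[:2],np.sqrt(x[2]+x[0]**2+x[1]**2),"hull n",len(P))
F=6
pts=[]
for u,v in((297,69),(236,105),(329,133),(270,166)):
    r=cv2.resize(g[v-13:v+14,u-13:u+14],None,fx=F,fy=F,interpolation=cv2.INTER_CUBIC)
    _,t=cv2.threshold(cv2.GaussianBlur(r,(0,0),3),0,255,cv2.THRESH_BINARY_INV+cv2.THRESH_OTSU)
    n,l,st,ce=cv2.connectedComponentsWithStats(t); i=l[r.shape[0]//2,r.shape[1]//2]
    q=(ce[i]+.5)/F-.5+[u-13,v-13]; pts.append(onz(c,q,.077)[:2]); print(q,st[i,4]/F/F,pts[-1])
pts=np.array(pts);print("mean",pts.mean(0))
for a,bb in((0,3),(1,2)):
    d=pts[a]-pts[bb];print(np.hypot(*d),np.degrees(np.arctan2(d[1],d[0])))
d=pts-pts.mean(0);an=np.degrees(np.arctan2(d[:,1],d[:,0]));print(an,(an+45)%90-45)
E
```

```text
[130   5 164] [130   5 168] [ 16  23 121] [ 16  21 132]Traceback (most recent call last):
  File "<stdin>", line 11, in <module>
ValueError: max() iterable argument is empty
```

```bash
cat > pins.py <<'E'
from h import *
import pickle
s,c=pickle.load(open("c.pkl","rb"));im=cv2.imread("pics/c_wrist.png");g=cv2.cvtColor(im,cv2.COLOR_BGR2GRAY)
b=cv2.GaussianBlur(im,(0,0),1).astype(int);b=b[...,0]-b[...,2]
m=((b>-4)).astype(np.uint8)*255; m[:, :190]=0;m[:,380:]=0;m[215:]=0
m=cv2.morphologyEx(m,cv2.MORPH_OPEN,np.ones((7,7)))
cs,_=cv2.findContours(m,cv2.RETR_EXTERNAL,cv2.CHAIN_APPROX_NONE)
k=max(cs,key=cv2.contourArea)
P=np.array([onz(c,q,.07)[:2] for q in cv2.convexHull(k)[:,0]])
A=np.c_[2*P,np.ones(len(P))];x=np.linalg.lstsq(A,(P**2).sum(1),rcond=None)[0];print("rim",x[:2],np.sqrt(x[2]+x[0]**2+x[1]**2),"hull n",len(P))
F=6
pts=[]
for u,v in((297,69),(236,105),(329,133),(270,166)):
    r=cv2.resize(g[v-13:v+14,u-13:u+14],None,fx=F,fy=F,interpolation=cv2.INTER_CUBIC)
    _,t=cv2.threshold(cv2.GaussianBlur(r,(0,0),3),0,255,cv2.THRESH_BINARY_INV+cv2.THRESH_OTSU)
    n,l,st,ce=cv2.connectedComponentsWithStats(t); i=l[r.shape[0]//2,r.shape[1]//2]
    q=(ce[i]+.5)/F-.5+[u-13,v-13]; pts.append(onz(c,q,.077)[:2]); print(q,st[i,4]/F/F,pts[-1])
pts=np.array(pts);print("mean",pts.mean(0))
for a,bb in((0,3),(1,2)):
    d=pts[a]-pts[bb];print(np.hypot(*d),np.degrees(np.arctan2(d[1],d[0])))
d=pts-pts.mean(0);an=np.degrees(np.arctan2(d[:,1],d[:,0]));print((an+45)%90-45)
E
python3 pins.py; python3 - <<'E'
from h import *
from rig import robot
s=robot.observe()
print(delta(s,[.528,-.316,.25],-14.9))
E
```

```text
rim [0.58625422 0.10876943] 0.08387808149307442 hull n 60
[296.49356591  68.76755691] 224.13888888888889 [0.5835471  0.15743055]
[235.90316342 104.82399955] 207.08333333333334 [0.53744698 0.1059265 ]
[328.0721393  132.82584673] 193.55555555555554 [0.63514471 0.11130799]
[269.59080076 165.31535325] 174.83333333333334 [0.58901521 0.05977553]
mean [0.5862885  0.10861014]
0.09780798963348127 93.20488735557691
0.09784582306810875 -176.84716394156976
[3.21394592 3.14500469 3.16066496 3.19583126]
(array([ 0.0008, -0.3046, -0.1945]), array([34.34, -0.08, -0.04]))
```

Request:
send_rows(steps=[0,-0.03,-0.02,3.4,0,0,-1,0,-0.06,-0.039,6.9,0,0,-1,0,-0.09,-0.058,10.3,0,0,-1,0,-0.12,-0.078,13.7,0,0,-1,0,-0.15,-0.097,17.2,0,0,-1,0,-0.18,-0.117,20.6,0,0,-1,0,-0.21,-0.136,24,0,0,-1,0,-0.245,-0.156,27.5,0,0,-1,0,-0.275,-0.175,31,0,0,-1,0,-0.305,-0.195,34.3,0,0,-1])

```text
clock: 2.95
tcp_pos: [0.5278, -0.317, 0.2517]
eef_rot: [0.701, 0.092, 0.701, -0.092]
contact_force: [0.6, 0.3, -0.6]
grip_width: 0.0856
```

Request:
send_rows(steps=[0,0,0,0,0,0,-1,0,0,0,0,0,0,-1,0,0,0,0,0,0,-1,0,0,0,0,0,0,-1])

```text
clock: 3.28
tcp_pos: [0.5286, -0.3152, 0.2514]
eef_rot: [0.701, 0.091, 0.701, -0.091]
contact_force: [-0.2, -0.2, -0.5]
grip_width: 0.0856
```

```bash
python3 - <<'E'
from h import *
from rig import robot
import pickle
s=robot.observe();c=robot.get_calibration("wrist");im=robot.capture("wrist")
print(s["clock"],s["tcp_pos"],s["dq"])
cv2.imwrite("pics/d_wrist.png",im);pickle.dump((s,c),open("d.pkl","wb"))
E
```

```text
3.2833 [ 0.52864102 -0.31517545  0.25139423] [ 0.00728072  0.0027473  -0.00382408 -0.00378022 -0.00250969  0.0010535 ]
```

View pics/d_wrist.png

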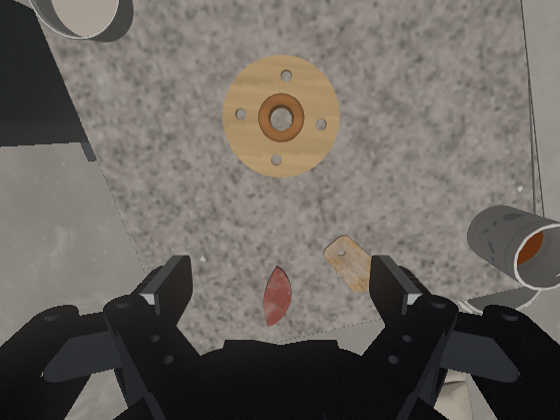

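The chuck disc is centred at about (281,116), with holes at (286,75), (240,114), (321,125) and (276,160), and the hub ring at (281,118).

```bash
python3 - <<'E'
from h import *
import pickle
s,c=pickle.load(open("d.pkl","rb"));im=cv2.imread("pics/d_wrist.png")
hsv=cv2.cvtColor(im,cv2.COLOR_BGR2HSV)
S=hsv[...,1]
m=((S>70)&(hsv[...,0]<30)).astype(np.uint8)*255; m[200:]=0;m[:,:200]=0;m[:,360:]=0
cs,_=cv2.findContours(m,cv2.RETR_EXTERNAL,cv2.CHAIN_APPROX_NONE);k=max(cs,key=cv2.contourArea)
def circ(P):
    A=np.c_[2*P,np.ones(len(P))];x=np.linalg.lstsq(A,(P**2).sum(1),rcond=None)[0];return x[:2],np.sqrt(x[2]+x[0]**2+x[1]**2)
print("disc",circ(np.array([onz(c,q,.012)[:2] for q in cv2.convexHull(k)[:,0]])))
h=((S>135)&(hsv[...,0]<30)).astype(np.uint8)*255;h[200:]=0;h[:,:200]=0;h[:,360:]=0
h=cv2.morphologyEx(h,cv2.MORPH_OPEN,np.ones((3,3)))
cs,_=cv2.findContours(h,cv2.RETR_EXTERNAL,cv2.CHAIN_APPROX_NONE);k=max(cs,key=cv2.contourArea)
print("hub",circ(np.array([onz(c,q,.062)[:2] for q in cv2.convexHull(k)[:,0]])))
F=6;pts=[];g=S
for u,v in((286,75),(240,114),(321,125),(276,160)):
    r=cv2.resize(g[v-9:v+10,u-9:u+10],None,fx=F,fy=F,interpolation=cv2.INTER_CUBIC)
    _,t=cv2.threshold(cv2.GaussianBlur(r,(0,0),3),0,255,cv2.THRESH_BINARY_INV+cv2.THRESH_OTSU)
    n,l,st,ce=cv2.connectedComponentsWithStats(t); i=l[r.shape[0]//2,r.shape[1]//2]
    q=(ce[i]+.5)/F-.5+[u-9,v-9]; pts.append(onz(c,q,.012)[:2]); print(q,st[i,4]/F/F,pts[-1])
pts=np.array(pts);print("mean",pts.mean(0))
d=pts-pts.mean(0);an=np.degrees(np.arctan2(d[:,1],d[:,0]));print((an+45)%90-45,np.hypot(*d.T))
for yaw in(-21.8,): print(delta(s,[.5480,-.239,.021],yaw))
E
```

```text
disc (array([ 0.54907004, -0.23870288]), np.float64(0.07167632744799973))
hub (array([ 0.5487042 , -0.23929307]), np.float64(0.024131134496275956))
[285.80854117  76.06447941] 93.55555555555556 [ 0.56721559 -0.19318289]
[240.88823785 113.86751302] 85.33333333333333 [ 0.50323877 -0.22053712]
[320.19593562 124.05671031] 84.86111111111111 [ 0.5945874 -0.2570737]
[276.08246528 159.05734954] 80.0 [ 0.53075354 -0.28452036]
mean [ 0.54894883 -0.23882852]
[-21.81062499 -21.8093811  -21.79032342 -21.71330873] [0.04916501 0.04923398 0.04915045 0.04918143]
(array([ 0.2304,  0.0784, -0.0007]), array([ 7.04, -0.01, -0.04]))
```

Centre is (0.549, -0.239) with the holes at -21.8°, so a +25.0° turn is needed for the pins at 3.2°. Moving above the hub.

```bash
python3 - <<'E'
from h import *
from rig import robot
s=robot.observe(); print(jaw(rot(s["eef_rot"])), delta(s,[.5489,-.239,.12],-15))
E
```

```text
-14.754022995691907 (array([1.315e-01, 7.880e-02, 1.000e-04]), array([ 0.25,  0.  , -0.02]))
```

Request:
send_rows(steps=[0.015,0.02,0,0,0,0,-1,0.035,0.04,0,0,0,0,-1,0.055,0.06,0,0,0,0,-1,0.08,0.079,0,0,0,0,-1,0.105,0.079,0,0,0,0,-1,0.125,0.079,0,0,0,0,-1,0.131,0.079,0,0,0,0,-1,0.131,0.079,0,0,0,0,-1,0.131,0.079,0,0,0,0,-1,0.131,0.079,0,0,0,0,-1])

```text
clock: 4.17
tcp_pos: [0.5499, -0.2415, 0.1223]
eef_rot: [0.702, 0.091, 0.7, -0.092]
contact_force: [0.9, -0.6, 0.2]
grip_width: 0.085
```

```bash
python3 - <<'E'
from h import *
from rig import robot
s=robot.observe(); print(s["clock"],s["tcp_pos"], delta(s,[.5489,-.239,.021],-15))
cv2.imwrite("pics/e_wrist.png",robot.capture("wrist"))
E
```

```text
4.1667 [ 0.54992056 -0.24150453  0.1222837 ] (array([ 0.1013,  0.0023, -0.002 ]), array([0.1 , 0.19, 0.06]))
```

View pics/e_wrist.png

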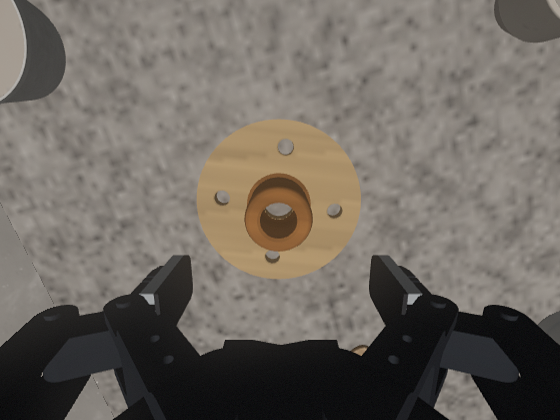

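The hub is centred between the fingers (column 279). I'll hold briefly to see whether the reading settles.

Request:
send_rows(steps=[0,0,0,0,0,0,-1])

```text
clock: 4.3
tcp_pos: [0.5497, -0.2418, 0.1222]
eef_rot: [0.702, 0.091, 0.7, -0.092]
contact_force: [-0.1, -0.3, 0.9]
grip_width: 0.0855
```

Request:
send_rows(steps=[0,0,0,0,0,0,-1])

```text
clock: 4.38
tcp_pos: [0.5493, -0.2416, 0.1217]
eef_rot: [0.702, 0.092, 0.7, -0.092]
contact_force: [0.1, -0.6, -0.6]
grip_width: 0.0855
```

Request:
send_rows(steps=[0,0,0,0,0,0,-1,0,0,0,0,0,0,-1])

```text
clock: 4.55
tcp_pos: [0.5487, -0.2413, 0.1208]
eef_rot: [0.701, 0.092, 0.701, -0.092]
contact_force: [1.7, 0.3, 0.0]
grip_width: 0.0855
```

Request:
send_rows(steps=[0.02,0.002,-0.001,0,0,0,-1,0.04,0.002,-0.001,0,0,0,-1,0.06,0.002,-0.001,0,0,0,-1,0.08,0.002,-0.001,0,0,0,-1,0.092,0.002,-0.001,0,0,0,-1,0.098,0.002,-0.001,0,0,0,-1,0.098,0.002,-0.001,0,0,0,-1,0.098,0.002,-0.001,0,0,0,-1,0.098,0.002,-0.001,0,0,0,-1,0.098,0.002,-0.001,0,0,0,-1])

```text
clock: 5.38
tcp_pos: [0.5493, -0.2395, 0.0238]
eef_rot: [0.702, 0.091, 0.7, -0.092]
contact_force: [0.4, -0.0, 0.6]
grip_width: 0.0852
```

```bash
python3 - <<'E'
from h import *
from rig import robot
s=robot.observe(); print(s["clock"],s["tcp_pos"],s["contact_force"], delta(s,[.5489,-.239,.021],-15))
E
```

```text
5.3833 [ 0.54925484 -0.23949033  0.02384159] [ 0.3841848  -0.02794792  0.59193454] (array([ 0.0028,  0.0004, -0.0005]), array([0.08, 0.16, 0.05]))
```

Request:
send_rows(steps=[0,0,0,0,0,0,0,0,0,0,0,0,0,0.3,0,0,0,0,0,0,0.6,0,0,0,0,0,0,1,0,0,0,0,0,0,1,0,0,0,0,0,0,1,0,0,0,0,0,0,1,0,0,0,0,0,0,1,0,0,0,0,0,0,1,0,0,0,0,0,0,1], newtons=60)

```text
clock: 6.22
tcp_pos: [0.549, -0.2392, 0.0231]
eef_rot: [0.702, 0.092, 0.7, -0.092]
contact_force: [1.1, -0.1, 5.2]
grip_width: 0.0485
```

Request:
send_rows(steps=[0,0,0,0,0,0,1,0,0,0,0,0,0,1,0,0,0,0,0,0,1])

```text
clock: 6.47
tcp_pos: [0.549, -0.2392, 0.0232]
eef_rot: [0.702, 0.092, 0.7, -0.092]
contact_force: [1.3, 0.3, 5.4]
grip_width: 0.0487
```

Request:
send_rows(steps=[-0.005,0,0,0,0,0,1,-0.015,0,0,0,0,0,1,-0.03,0,0,0,0,0,1,-0.05,0,0,0,0,0,1,-0.07,0,0,0,0,0,1,-0.09,0,0,0,0,0,1,-0.11,0,0,0,0,0,1,-0.13,0,0,0,0,0,1,-0.145,0,0,0,0,0,1,-0.15,0,0,0,0,0,1])

```text
clock: 7.3
tcp_pos: [0.5482, -0.2389, 0.174]
eef_rot: [0.702, 0.092, 0.701, -0.092]
contact_force: [-0.6, -1.4, -5.1]
grip_width: 0.0486
```

```bash
python3 - <<'E'
from h import *
from rig import robot
import pickle
s=robot.observe();c=robot.get_calibration("wrist");im=robot.capture("wrist")
print(s["clock"],s["tcp_pos"],s["contact_force"],s["wrist_torque"],jaw(rot(s["eef_rot"])))
cv2.imwrite("pics/f_wrist.png",im);pickle.dump((s,c),open("f.pkl","wb"))
E
```

```text
7.3 [ 0.54819363 -0.23889496  0.17399406] [-0.57909403 -1.37067056 -5.07275664] [-0.09934729 -0.05930336 -0.03740666] -14.923291545559493
```

View pics/f_wrist.png

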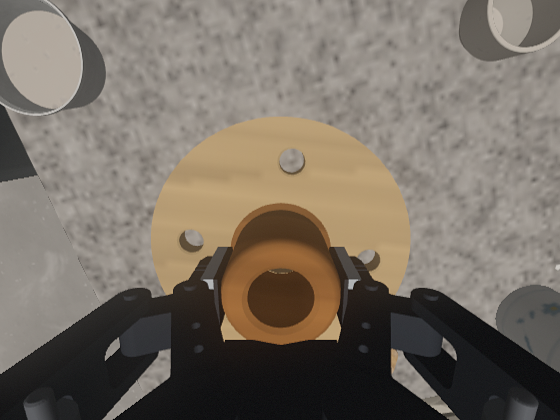

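The chuck is held, with holes visible at (292,160), (191,240) and (368,257, part hidden). Checking the hole angle relative to the jaw.

```bash
python3 - <<'E'
from h import *
import pickle
s,c=pickle.load(open("f.pkl","rb"));im=cv2.imread("pics/f_wrist.png")
S=cv2.cvtColor(im,cv2.COLOR_BGR2HSV)[...,1]; z=s["tcp_pos"][2]-.0232+.012
R=rot(s["eef_rot"]);cen=s["tcp_pos"][:2]
w=(S>70).astype(np.uint8)*255;w[:110]=0;w[300:]=0;w[:,:140]=0;w[:,420:]=0
cs,_=cv2.findContours(w,cv2.RETR_EXTERNAL,cv2.CHAIN_APPROX_NONE);k=max(cs,key=cv2.contourArea)[:,0]
k=np.array([q for q in k if q[1]<225])
P=np.array([onz(c,q,z)[:2] for q in k]);A=np.c_[2*P,np.ones(len(P))];x=np.linalg.lstsq(A,(P**2).sum(1),rcond=None)[0];cd=x[:2];print("disc",cd,np.sqrt(x[2]+cd@cd),"tcp",cen)
F=6
for u,v in((292,160),(191,240)):
    r=cv2.resize(S[v-19:v+20,u-19:u+20],None,fx=F,fy=F,interpolation=cv2.INTER_CUBIC)
    _,t=cv2.threshold(cv2.GaussianBlur(r,(0,0),3),0,255,cv2.THRESH_BINARY_INV+cv2.THRESH_OTSU)
    n,l,st,ce=cv2.connectedComponentsWithStats(t); i=l[r.shape[0]//2,r.shape[1]//2]
    q=(ce[i]+.5)/F-.5+[u-19,v-19]; p=onz(c,q,z)[:2]
    for o in(cd,cen): d=p-o;print(q,p,np.hypot(*d),np.degrees(np.arctan2(d[1],d[0])))
print("jaw",jaw(R)); print(delta(s,[.5862,.1087,.174],10.0))
E
```

```text
disc [ 0.54806889 -0.23818955] 0.07147310766042338 tcp [ 0.54819363 -0.23889496]
[291.24442888 159.91939641] [ 0.56653893 -0.19098877] 0.050685859337274396 68.62920342230578
[291.24442888 159.91939641] [ 0.56653893 -0.19098877] 0.05129866144258117 69.0460544053226
[193.56080063 237.34435196] [ 0.50417104 -0.2179624 ] 0.048333832596608915 155.2608018871797
[193.56080063 237.34435196] [ 0.50417104 -0.2179624 ] 0.048745881943996906 154.56911138524484
jaw -14.923291545559493
(array([-3.000e-04,  3.457e-01, -5.280e-02]), array([-24.92,   0.07,   0.05]))
```

Request:
send_rows(steps=[0,0.012,-0.002,-1,0,0,1,0,0.035,-0.006,-3,0,0,1,0,0.064,-0.01,-5,0,0,1,0,0.094,-0.014,-7,0,0,1,0,0.124,-0.019,-9,0,0,1,0,0.154,-0.023,-11,0,0,1,0,0.184,-0.028,-13,0,0,1,0,0.214,-0.032,-15,0,0,1,0,0.244,-0.037,-17.5,0,0,1,0,0.27,-0.041,-20,0,0,1])

```text
clock: 8.18
tcp_pos: [0.5755, 0.0357, 0.1694]
eef_rot: [0.704, -0.032, 0.708, 0.033]
contact_force: [0.4, 0.2, -6.0]
grip_width: 0.0485
```

```bash
python3 - <<'E'
from h import *
from rig import robot
s=robot.observe(); print(s["clock"],s["tcp_pos"],s["contact_force"],delta(s,[.5862,.1087,.174],10.0))
E
```

```text
8.1833 [0.57545976 0.03571445 0.16940827] [ 0.41149252  0.24104834 -6.00076213] (array([-0.0045,  0.0717,  0.0174]), array([-4.72, -0.32, -0.13]))
```

Request:
send_rows(steps=[0,0.02,0.005,-1.3,0,0,1,0,0.04,0.01,-2.6,0,0,1,0,0.055,0.013,-3.7,0,0,1,0,0.066,0.016,-4.5,0,0,1,0,0.072,0.0175,-4.7,0,0,1,0,0.072,0.0175,-4.7,0,0,1,0,0.072,0.0175,-4.7,0,0,1,0,0.072,0.0175,-4.7,0,0,1,0,0.072,0.0175,-4.7,0,0,1,0,0.072,0.0175,-4.7,0,0,1])

```text
clock: 9.02
tcp_pos: [0.5891, 0.105, 0.1723]
eef_rot: [0.705, -0.06, 0.705, 0.06]
contact_force: [-0.1, -0.1, -6.2]
grip_width: 0.0489
```

Request:
send_rows(steps=[0,0,0,0,0,0,1,0,0,0,0,0,0,1,0,0,0,0,0,0,1,0,0,0,0,0,0,1,0,0,0,0,0,0,1,0,0,0,0,0,0,1])

```text
clock: 9.52
tcp_pos: [0.5891, 0.1059, 0.1723]
eef_rot: [0.705, -0.06, 0.705, 0.06]
contact_force: [-0.0, -0.5, -6.5]
grip_width: 0.0486
```

```bash
python3 - <<'E'
from h import *
from rig import robot
s=robot.observe(); print(s["clock"],s["tcp_pos"],s["contact_force"],jaw(rot(s["eef_rot"])),delta(s,[.5862,.1087,.13],10.0))
for n in("wrist","scene","top"):cv2.imwrite(f"pics/g_{n}.png",robot.capture(n))
a=cv2.imread("pics/g_top.png")[160:270,170:300];b=cv2.imread("pics/g_scene.png")[180:320,140:300]
cv2.imwrite("pics/g_both.png",np.hstack([cv2.resize(a,(400,340)),cv2.resize(b,(390,340))]))
E
```

```text
9.5167 [0.58907931 0.10594594 0.17228633] [-0.02584805 -0.48095543 -6.48394115] 9.778775870657816 (array([ 0.0423,  0.0032, -0.0024]), array([-0.22,  0.  , -0.  ]))
```

View pics/g_both.png

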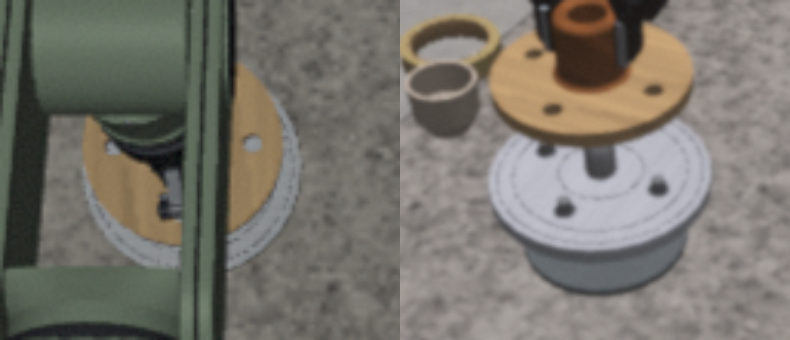

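View pics/g_wrist.png

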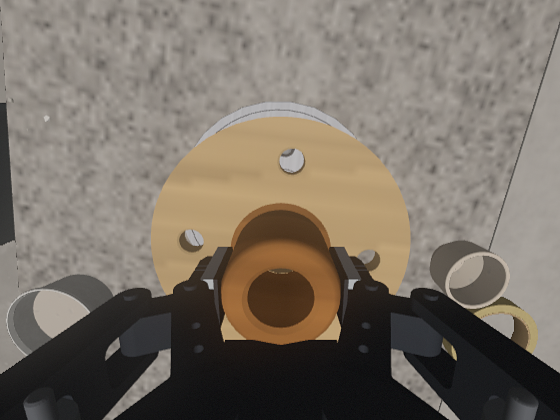

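Everything hangs level over the wheel. I'll correct the ~3 mm lateral error and go down to just above the spigot.

Request:
send_rows(steps=[0.004,0.001,-0.001,-0.1,0,0,1,0.01,0.002,-0.002,-0.2,0,0,1,0.018,0.003,-0.0025,-0.2,0,0,1,0.026,0.003,-0.0025,-0.2,0,0,1,0.034,0.003,-0.0025,-0.2,0,0,1,0.04,0.003,-0.0025,-0.2,0,0,1,0.043,0.003,-0.0025,-0.2,0,0,1,0.043,0.003,-0.0025,-0.2,0,0,1,0.043,0.003,-0.0025,-0.2,0,0,1,0.043,0.003,-0.0025,-0.2,0,0,1])

```text
clock: 10.5
tcp_pos: [0.5866, 0.1085, 0.1298]
eef_rot: [0.705, -0.061, 0.704, 0.061]
contact_force: [-0.3, -0.3, -4.7]
grip_width: 0.0485
```

Request:
send_rows(steps=[0,0,0,0,0,0,1,0,0,0,0,0,0,1,0,0,0,0,0,0,1,0,0,0,0,0,0,1])

```text
clock: 10.83
tcp_pos: [0.5863, 0.1085, 0.1296]
eef_rot: [0.705, -0.061, 0.704, 0.061]
contact_force: [0.1, -0.5, -6.4]
grip_width: 0.0484
```

```bash
python3 - <<'E'
from h import *
from rig import robot
s=robot.observe(); print(s["clock"],s["tcp_pos"],s["contact_force"],jaw(rot(s["eef_rot"])),delta(s,[.5862,.1087,.11],10.0))
for n in("wrist","scene"):cv2.imwrite(f"pics/i_{n}.png",robot.capture(n))
a=cv2.imread("pics/i_wrist.png")[100:380,100:450];b=cv2.imread("pics/i_scene.png")[180:320,140:300]
cv2.imwrite("pics/i_both.png",np.hstack([cv2.resize(a,(400,340)),cv2.resize(b,(390,340))]))
E
```

```text
10.8333 [0.58628005 0.10847687 0.12961533] [ 0.07938593 -0.49565329 -6.42460443] 9.977373914583191 (array([ 0.0196,  0.0002, -0.0001]), array([-0.02,  0.03,  0.  ]))
```

View pics/i_both.png

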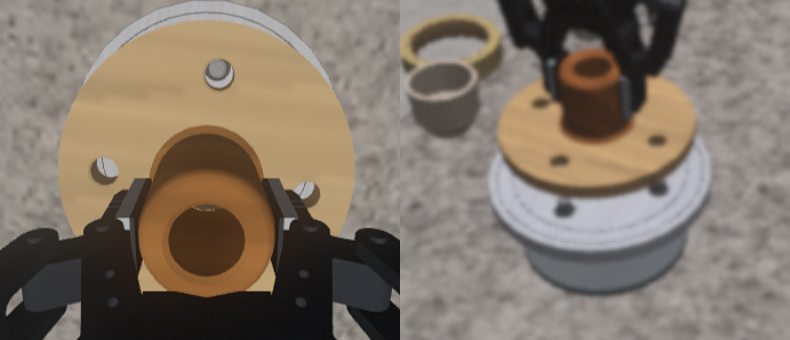

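Position is within 0.3 mm of target. Going slowly onto the spigot, stopping above the pins.

Request:
send_rows(steps=[0.002,0,0,0,0,0,1,0.004,0,0,0,0,0,1,0.006,0,0,0,0,0,1,0.008,0,0,0,0,0,1,0.01,0,0,0,0,0,1,0.012,0,0,0,0,0,1,0.012,0,0,0,0,0,1,0.012,0,0,0,0,0,1])

```text
clock: 11.6
tcp_pos: [0.5859, 0.1084, 0.117]
eef_rot: [0.704, -0.061, 0.705, 0.061]
contact_force: [-0.2, -0.1, -6.2]
grip_width: 0.0488
```

Request:
send_rows(steps=[0.002,0,0,0,0,0,1,0.004,0,0,0,0,0,1,0.006,0,0,0,0,0,1,0.007,0,0,0,0,0,1,0.007,0,0,0,0,0,1,0.007,0,0,0,0,0,1])

```text
clock: 12.1
tcp_pos: [0.5861, 0.1084, 0.1102]
eef_rot: [0.704, -0.062, 0.704, 0.061]
contact_force: [0.5, -0.8, -6.3]
grip_width: 0.0489
```

```bash
python3 - <<'E'
from h import *
from rig import robot
s=robot.observe(); print(s["clock"],s["tcp_pos"],s["contact_force"],s["wrist_torque"],jaw(rot(s["eef_rot"])),delta(s,[.5862,.1087,.105],10.0))
cv2.imwrite("pics/j_wrist.png",robot.capture("wrist"))
a=cv2.imread("pics/j_wrist.png")[100:330,100:450]
cv2.imwrite("pics/j2.png",cv2.resize(a,(700,460),interpolation=cv2.INTER_CUBIC))
E
```

```text
12.1 [0.58614708 0.10842129 0.11017933] [ 0.52568163 -0.83412218 -6.30596415] [-0.01384577 -0.15832439 -0.04263196] 9.97646132732249 (array([0.0052, 0.0003, 0.0001]), array([-0.02, -0.  ,  0.  ]))
```

View pics/j2.png

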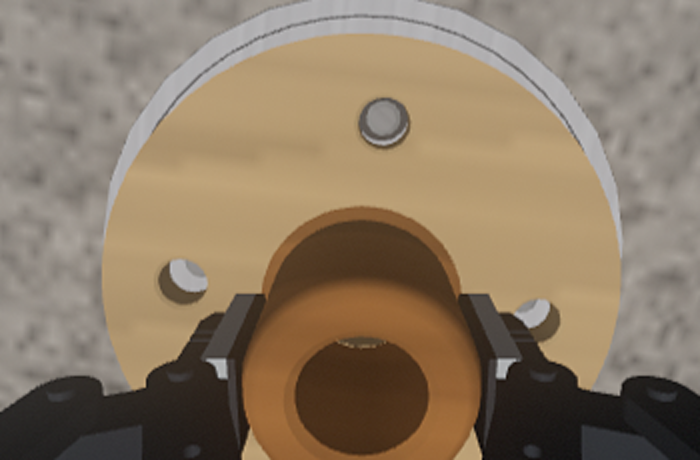

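A pin is visible through the upper hole at (384,122), well aligned, with no contact force so far. Feeling downward at 1 mm per row.

Request:
send_rows(steps=[0.001,0,0,0,0,0,1,0.002,0,0,0,0,0,1,0.003,0,0,0,0,0,1,0.004,0,0,0,0,0,1,0.005,0,0,0,0,0,1,0.006,0,0,0,0,0,1,0.006,0,0,0,0,0,1])

```text
clock: 12.73
tcp_pos: [0.5862, 0.1084, 0.1041]
eef_rot: [0.704, -0.061, 0.704, 0.061]
contact_force: [1.4, -0.5, -6.3]
grip_width: 0.0486
```

Request:
send_rows(steps=[0.001,0,0,0,0,0,1,0.002,0,0,0,0,0,1,0.002,0,0,0,0,0,1])

```text
clock: 12.98
tcp_pos: [0.5862, 0.1084, 0.1021]
eef_rot: [0.704, -0.062, 0.704, 0.061]
contact_force: [0.7, -0.8, -7.8]
grip_width: 0.0484
```

Below the pin tops with no resistance: the holes are over the pins.

Request:
send_rows(steps=[0.001,0,0,0,0,0,1,0.002,0,0,0,0,0,1,0.003,0,0,0,0,0,1,0.004,0,0,0,0,0,1,0.004,0,0,0,0,0,1])

```text
clock: 13.4
tcp_pos: [0.5862, 0.1084, 0.0981]
eef_rot: [0.704, -0.061, 0.704, 0.061]
contact_force: [1.3, -1.1, -6.6]
grip_width: 0.0485
```

Request:
send_rows(steps=[0.001,0,0,0,0,0,1,0.002,0,0,0,0,0,1,0.003,0,0,0,0,0,1,0.004,0,0,0,0,0,1,0.004,0,0,0,0,0,1])

```text
clock: 13.82
tcp_pos: [0.5862, 0.1084, 0.0941]
eef_rot: [0.704, -0.062, 0.704, 0.061]
contact_force: [0.2, -0.3, -6.5]
grip_width: 0.0485
```

Request:
send_rows(steps=[0.0005,0,0,0,0,0,1,0.001,0,0,0,0,0,1,0.001,0,0,0,0,0,1])

```text
clock: 14.07
tcp_pos: [0.5862, 0.1084, 0.0933]
eef_rot: [0.704, -0.061, 0.704, 0.061]
contact_force: [0.5, 0.3, -6.4]
grip_width: 0.0485
```

Request:
send_rows(steps=[0.0005,0,0,0,0,0,1,0.001,0,0,0,0,0,1,0.001,0,0,0,0,0,1])

```text
clock: 14.32
tcp_pos: [0.5862, 0.1084, 0.0932]
eef_rot: [0.705, -0.062, 0.704, 0.061]
contact_force: [-3.0, -1.0, 0.7]
grip_width: 0.0485
```

Contact felt at exactly the home height (TCP 0.0932, underside 0.070); the wheel now carries the weight. Checking visually, then releasing.

```bash
python3 - <<'E'
from h import *
from rig import robot
for n in("wrist","scene"):cv2.imwrite(f"pics/k_{n}.png",robot.capture(n))
a=cv2.imread("pics/k_wrist.png")[100:380,100:450];b=cv2.imread("pics/k_scene.png")[180:320,140:300]
cv2.imwrite("pics/k_both.png",np.hstack([cv2.resize(a,(400,340)),cv2.resize(b,(390,340))]))
E
```

```text
(no output)
```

View pics/k_both.png

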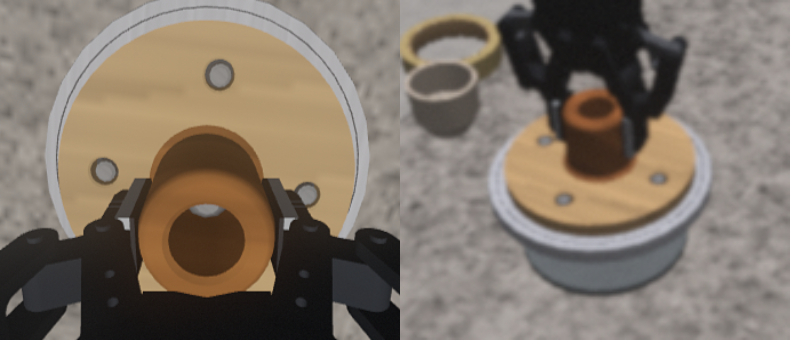

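The pins fill the holes and the disc lies flat on the head. Releasing.

Request:
send_rows(steps=[0,0,0,0,0,0,0.3,0,0,0,0,0,0,0,0,0,0,0,0,0,-0.5,0,0,0,0,0,0,-1,0,0,0,0,0,0,-1,0,0,0,0,0,0,-1,0,0,0,0,0,0,-1,0,0,0,0,0,0,-1,0,0,0,0,0,0,-1,0,0,0,0,0,0,-1])

```text
clock: 15.25
tcp_pos: [0.5862, 0.1085, 0.0922]
eef_rot: [0.704, -0.061, 0.704, 0.061]
contact_force: [0.4, -0.5, -0.2]
grip_width: 0.0857
```

Request:
send_rows(steps=[-0.005,0,0,0,0,0,-1,-0.015,0,0,0,0,0,-1,-0.03,0,0,0,0,0,-1,-0.05,0,0,0,0,0,-1,-0.075,0,0,0,0,0,-1,-0.1,0,0,0,0,0,-1,-0.12,0,0,0,0,0,-1,-0.14,0,0,0,0,0,-1,-0.155,0,0,0,0,0,-1,-0.16,0,0,0,0,0,-1])

```text
clock: 16.08
tcp_pos: [0.588, 0.1086, 0.2571]
eef_rot: [0.707, -0.062, 0.702, 0.061]
contact_force: [0.0, 0.2, 0.2]
grip_width: 0.0854
```

Request:
send_rows(steps=[0,-0.02,0,0,0,0,-1,0,-0.05,0,0,0,0,-1,0,-0.08,0,0,0,0,-1,0,-0.1,0,0,0,0,-1,0,-0.1,0,0,0,0,-1,0,-0.1,0,0,0,0,-1,0,-0.1,0,0,0,0,-1,0,-0.1,0,0,0,0,-1])

```text
clock: 16.75
tcp_pos: [0.6031, 0.0111, 0.2522]
eef_rot: [0.704, -0.062, 0.705, 0.062]
contact_force: [-0.2, -0.6, -0.1]
grip_width: 0.0855
```

```bash
python3 - <<'E'
from h import *
from rig import robot
s=robot.observe();print(s["clock"],s["tcp_pos"],s["contact_force"],s["grip_width"])
for n in("wrist","scene"):cv2.imwrite(f"pics/l_{n}.png",robot.capture(n))
a=cv2.imread("pics/l_wrist.png");b=cv2.imread("pics/l_scene.png")
cv2.imwrite("pics/l_both.png",np.hstack([cv2.resize(a[:330],(400,236)),cv2.resize(b[60:340,100:460],(400,236)) ]))
cv2.imwrite("pics/l_big.png",cv2.resize(b[170:310,140:320],(720,560)))
E
```

```text
16.75 [0.60309534 0.01106795 0.25215034] [-0.19375802 -0.60377529 -0.12624963] 0.08548392772967443
```

View pics/l_both.png

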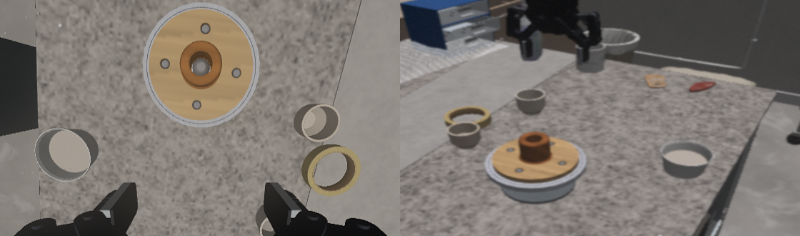

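View pics/l_big.png

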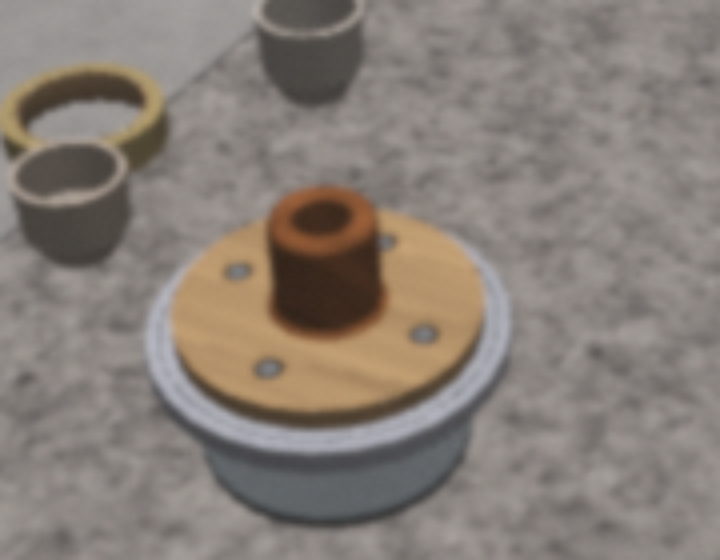

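The chuck is flat and concentric on the head, with all four pins showing in the holes. The cups and tub are where they stood, and the robot is clear.

```bash
python3 -c "
from rig import robot
print(robot.sign_off())"
```

```text
the job is handed in; nothing more can be done
None
```

The chuck is fully home and flat on the wheel head, and the job is handed in at about 17 s of the 72 s limit. I gripped it by the hub at 60 N and turned it +25° while carrying it to the wheel. I then lowered it over the spigot and felt down 1 mm at a time, so the holes met the pins without needing a search on the pin tops.

- **Fit:** there was no resistance at the pin tops. First contact came at exactly the home height (TCP 0.0932 m, underside 0.070 m), and the upward push was only about 7 N.
- **After release:** the wrist and scene pictures show the disc concentric and flat, with all four pins in their holes. The gripper is open and clear, with contact force near zero.
- **Cups and tub:** they look unmoved in the pictures; I did not measure their positions again.
- **Checks that disagreed:** one partly hidden hole gave a turn reading about 3° off after the lift. I kept the earlier reading from all four holes, and the fit confirmed it.

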